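Swing the cutting board home on its locating pin and lock it

ROBOT

A 6-joint arm with a two-finger parallel gripper is mounted at the origin on the work surface. World frame = base frame: x ahead of the robot, y to its left, z up, the work surface at z = 0. Lengths are in mm, angles in degrees, forces in N, time in s.
With the tool pointing down it reaches from about 350 to 850 mm from the base axis. Payload 8.1 kg.
Tool frame: the origin (TCP) lies between the finger pads; the fingertips stand 22 mm ahead of it and the grasp point (between the pads) lies 3 mm ahead of it (r.nose_length is the z of the fingertips in the tool frame, in mm); z points along the fingers, x is the direction in which the jaws open and shut, and the axes are right-handed (so a half turn about z gives the same grasp; the last joint's range is limited). The gripper opens to 85 mm and grips with 20 to 120 N. Pads are 22 mm wide; open, the fingers measure 114 mm over their backs; the gripper's body (76 mm by 85 mm) begins 54 mm behind the grasp point. The pads swing forward as they close: fully open they stand 13 mm farther back than shut.
Start: joints at [65.237, 7.471, 85.268, -0, 87.261, -4.893], TCP at [203.913, 564.292, 253.292] pointing down, gripper open.
Joint ranges: [-169.43, 169.43], [-51.17, 129.36], [1.28, 143.12], [-76.62, 256.62], [0, 156.53], [-152.29, 152.29]. Speed limits (degrees/s): [136.94, 136.94, 159.86, 180, 180, 180].

INTERFACE

Orientations are given as [roll, pitch, yaw] about the fixed x, y, z axes, in that order (R = Rz(yaw) Ry(pitch) Rx(roll)).
In Python, from bench import r gives the robot as it stands.
- The arm moves only by the shell command python3 -m jog 'ROWS' [FORCE]. ROWS is JSON, a list of rows, each a list of 5 numbers: the shift along the tool's x, y, z in m, then the turn about the tool's z in degrees, then the opening in per cent of the stroke, from 0 (shut) to 100 (fully open). A call has 1 to 8 rows; each row is the pose to reach, as a shift and turn from the pose measured when the call began, along the tool's axes at that moment; what a row does not reach only later rows make up. A row lasts 1/10 s, in which the tool goes at most 50 mm and 8.59 degrees, less where a joint would pass 70% of its speed; a pose out of reach is approached as far as the arm can. A call with a gripper value outside its range is refused whole. The fingers move at their own pace and stop on an object; FORCE is the grip in N (left out, the last holds). Time passes only in rows, so rows that repeat a pose let the fingers close. It gives the time, the measured TCP pose, the force and the opening at its end, in the units of the state.
- r.sense(): the state, without advancing time (a new reading comes with each control period).
- r.snapshot(name): name is "scene" or "top" or "wrist"; returns a dict with "image" (384x512x3 uint8, red, green, blue), "K" (3x3 intrinsics, pixels), "T" (4x4, takes a point from camera to world coordinates); the wrist camera has in their place "tool_from_camera" (4x4, takes a point from camera to tool coordinates, whose origin is the TCP and whose axes are the tool frame's). Camera axes: x right, y down, z forward; pixel columns grow to the right and rows downward; lengths in mm; the calibration is good to about 2 mm. A picture is of the moment at which its call begins: read the wrist's pose just before it. There is no depth.
- r.hand_in(): hands the job in, once; it reports no verdict.
Trained networks look in a picture, given as the dict that the camera call returned (one of the last four; its "shot" number tells which), for a name from the list of things; names that differ only in an ending like _2 or _b are one class to them, and where a whole thing is asked for, a point or a joint stands for the part that bears it (a point fixed in the world has none). Each returns a list of dicts, best first, with "conf" (0 to 1); they miss things now and then, are a little off and sometimes report something else, mostly with a low value. They report only what shows in the picture. A call takes as long as a camera call.
- r.search_frame(picture, label): "bbox" ([left, top, right, bottom] in pixels, round what is visible of it).
- r.pinpoint(picture, label): "uv" ([column, row] in pixels: a listed point, or the origin of a listed thing).
The state is a dict: "time": time; "joint_pos": joint angles; "qd": joint speeds; "joint_efforts": joint torques, N m; "tool_pos": TCP position; "tcp_rot": TCP orientation; "ft_force": force on the tool from outside, world axes, zero at the start; "wrist_torque": the same for the moment, N m; "finger_gap": finger opening in mm.
Only numpy, scipy, OpenCV 4.12 (cv2) and the standard library are available. Lean on these libraries where they do the work, as an engineer would, in place of code of your own. Each camera call takes 0.05 s, during which the arm holds its last target. There are 200 camera calls.

TASK

Put the loose white cutting board back in its place on the bench: slide it until its notch is fully home on the fixed steel pin, swing it round the pin until its long edge lies flush along the steel stop rail, then turn the steel retainer tab in over the board's free end so that it points straight at the pin, and let go. Leave the utensil pot, detergent bottle, bowls and brush as they stand.

Things in the scene. Friction and masses are not known exactly. Their poses are not given: they have to be found in the camera images.
- board: Loose white plastic cutting board, 240 long (its x) x 150 wide (its y) x 15 mm thick, 0.4 to 0.65 kg, flat on the steel bench; corners rounded, radius 15. Origin: centre of its underside, z up. Its +x end has a notch (see notch). No grip and too wide to grasp: push its edges. Plain dry friction, stays where it is left.
- notch (a point): Point on the board's top, on its centre line 93 mm from its centre along +x: where the pin's axis is when the notch is fully home. The notch is open at the +x end, 20 mm wide, 34 mm deep with a square bottom (7 mm beyond this point); over its outer 15 mm the mouth flares at 45 degrees to 50 mm.
- edge (a point): Point on the top of the board's +y long edge (the edge that goes against the rail), 100 mm from the board's centre towards the free end (board x = -0.100, y = +0.075).
- station: Fixed steel fittings of the board's place: pin, stop rail, retainer stud. Origin: foot of the pin on the bench; x along the rail, z up. Home, the board's x axis is along this x, its centre at x = -0.093, y = +0.001, between pin and stud. The stud blocks a board slid in straight along x: it goes onto the pin at a slant, from the -y side, and swings home.
- pin (a point): Centre of the top of the upright steel locating pin, 14 mm diameter, 28 mm high.
- rail (a point): Middle of the top edge of the stop rail's face. The rail is a steel angle bar 22 mm high and 160 mm long, along the station's x from -0.205 to -0.045; its stop face is at y = +0.076 and faces -y; behind it a 24 mm wide foot, 3 mm thick.
- retainer_pivot (a point): Vertical turning axis of the retainer tab, at its top, 21 mm above the bench: on a steel stud of 16 mm diameter at station x = -0.240, y = 0, just beyond the board's free end. A small screw head stands 5 mm above the tab here.
- retainer (a joint): Angle (rad) of a flat steel tab, 24 mm wide, 3 mm thick, 62 mm long from its pivot, underside 18 mm above the bench (3 mm over the board). 0: points along the station's +x, straight at the pin, over the board. Positive: turned out, clockwise from above (1.57: to the station's -y). Turns from -0.6 to 2.8, no stop at 0; light friction (0.03 N m) holds it.
- retainer_knob (a point): Centre of the top of the upright thumb knob on the tab, 50 mm from the pivot: 12 mm diameter, 20 mm high, from 21 to 41 mm above the bench. Can be pinched or pushed.
- utensil_pot: Bystander: steel pot, 110 mm diameter, 110 mm high, with utensils standing in it to 250 mm. Origin: centre of its underside.
- detergent: Bystander: yellow bottle, 64 mm diameter, 190 mm high. Origin: centre of its underside.
- bowl_stack: Bystander: stack of white bowls, 124 mm diameter, 78 mm high. Origin: centre of its underside.
- brush: Bystander: wooden scrubbing brush, 215 mm long with its handle, 38 mm high, lying bristles down. Origin: between handle and bristles, on the bench.

How it is judged:
By the outcome, as a careful person would: the job done as asked, in the order asked, and still so for the second after the job is handed in, with the robot touching nothing.
It also fails if it takes over 72 s, if anything falls off the work surface, if the arm or the gripper's body presses on something with over 40 N, if the wrist force passes 120 N, or if a joint passes its speed limit or range.

## Working session

There is one attempt and no reset: what is moved stays moved. The work goes in short steps, Python scripts to look and compute and a shell command to move; the robot and the scene stay as the last step left them, time stands still between calls to the robot, and variables do not carry over. Pictures are saved under pics/ and viewed, about 8 in all and at most 12, crops included, and the job is handed in when it is done.

```bash
ls; mkdir -p pics
cat > h.py <<'E'
import numpy as np, cv2
from bench import r
from scipy.spatial.transform import Rotation as R
def snap(n):
    s=r.sense(); p=r.snapshot(n)
    if n=="wrist":
        T=np.eye(4); T[:3,:3]=R.from_euler('xyz',s['tcp_rot'],degrees=True).as_matrix(); T[:3,3]=s['tool_pos']
        p['T']=T@p['tool_from_camera']
    return p
def toworld(p,uv,z):
    d=p['T'][:3,:3]@np.linalg.inv(p['K'])@np.array([uv[0],uv[1],1.]); o=p['T'][:3,3]
    return (o+d*(z-o[2])/d[2])
def save(p,f): cv2.imwrite('pics/'+f,cv2.cvtColor(p['image'],cv2.COLOR_RGB2BGR))
Z=dict(notch=15,edge=15,board=0,pin=28,rail=22,retainer_pivot=21,retainer_knob=41,utensil_pot=0,detergent=0,bowl_stack=0,brush=0)
def find(p,names=Z):
    for n in names:
        for d in r.pinpoint(p,n)[:2]: print(n,round(d['conf'],2),np.round(d['uv'],0),np.round(toworld(p,d['uv'],Z[n])[:2],1))
E
python3 - <<'E'
from h import *
s=r.sense(); print(s)
for n in ("top","scene"):
    p=snap(n); save(p,n+'0.png'); print(n,p['T'][:3,3]); find(p)
E
```

```text
pics
{'time': 0.0, 'joint_pos': array([ 6.52388602e+01,  7.51568456e+00,  8.53275380e+01, -5.61556547e-05,
        8.72631609e+01, -4.89290238e+00]), 'qd': array([-0.09267278, -0.01791742,  0.07749534, -0.02313407, -0.08363823,
        0.00188354]), 'joint_efforts': array([-6.63345945e-04, -5.69399035e+01, -5.00543010e+01, -1.54449731e-05,
        1.47143978e-02,  1.12230370e-05]), 'tool_pos': array([203.68018305, 563.83329599, 252.25508867]), 'tcp_rot': array([-1.79990982e+02,  1.06000545e-01,  7.01317736e+01]), 'ft_force': array([ 0.21067566, -0.46020542,  0.00715346]), 'wrist_torque': array([-0.03728338, -0.02852114,  0.01717756]), 'finger_gap': 85.55644004151802}
top [ 358.51305791  -19.75827974 1469.95136694]
notch 0.92 [222. 192.] [489.5  81. ]
edge 0.67 [132. 160.] [603.  379.3]
edge 0.57 [274. 154.] [617.7 -96. ]
board 0.8 [239. 174.] [553.2  24.6]
pin 0.96 [210. 207.] [442.7 119.8]
rail 0.71 [251. 217.] [406.5 -16.2]
retainer_pivot 0.59 [282. 197.] [ 472.2 -117.8]
retainer_knob 0.57 [284. 177.] [ 535.7 -125.2]
retainer_knob 0.37 [239. 170.] [560.9  21.3]
utensil_pot 0.6 [134
[... 179 characters left out ...]
.7  26.6]
brush 0.84 [375. 141.] [ 660.8 -439.4]
scene [943.69287246 695.35005004 826.09125093]
notch 0.67 [285. 219.] [482.7  76. ]
notch 0.67 [304. 220.] [444. 104.]
edge 0.78 [216. 199.] [604.6 -81.3]
pin 0.72 [302. 219.] [453.3 109.1]
rail 0.77 [293. 185.] [396.7 -17.4]
rail 0.4 [231. 176.] [ 529.3 -140.6]
retainer_pivot 0.59 [231. 175.] [ 526.2 -141.7]
retainer_pivot 0.34 [246. 224.] [583.2  46.6]
retainer_knob 0.63 [229. 175.] [ 542.5 -125.8]
utensil_pot 0.94 [311. 338.] [614.7 376.5]
detergent 0.98 [380. 302.] [432.1 382.8]
detergent 0.4 [246. 223.] [572.2  23.6]
bowl_stack 0.82 [218. 122.] [ 423.1 -434. ]
bowl_stack 0.34 [304. 228.] [450.8 115.9]
brush 0.8 [151. 140.] [ 659.9 -452.1]
```

```bash
python3 -c "
import cv2
a=cv2.imread('pics/top0.png')[130:240,180:310]; cv2.imwrite('pics/top0c.png',cv2.resize(a,None,fx=5,fy=5,interpolation=cv2.INTER_CUBIC))"
```

```text
(no output)
```

View pics/top0c.png

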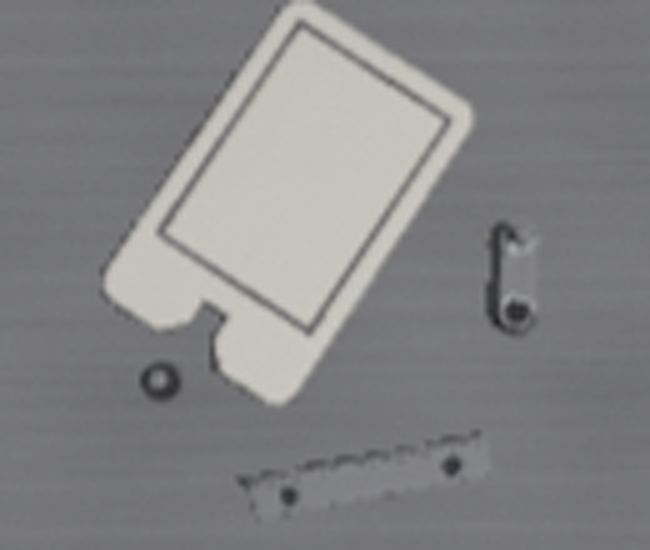

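```bash
cat >> h.py <<'E'
def go(x,y,z=None,yaw=None,s=None):
    s=s or r.sense(); M=R.from_euler('xyz',s['tcp_rot'],degrees=True).as_matrix(); p=s['tool_pos']
    d=M.T@(np.array([x,y,p[2] if z is None else z])-p)
    cy=s['tcp_rot'][2]; dt=0 if yaw is None else -((yaw-cy+90)%180-90)
    print('pose',np.round(p,1),round(cy,1),'F',np.round(s['ft_force'],1),'row m',np.round(d/1000,4),'turn',round(dt,1))
E
python3 -m jog '[[-0.04,0.04,-0.04,0,100],[-0.07,0.08,-0.05,0,100],[-0.11,0.12,-0.05,0,100],[-0.14,0.16,-0.05,0,100],[-0.18,0.2,-0.05,0,100],[-0.21,0.24,-0.05,0,100],[-0.24,0.28,-0.05,0,100],[-0.28,0.32,-0.05,0,100]]'
python3 -c "
from h import *
go(505,40,330,56)"
```

```text
time: 2.0
tool_pos: [393.1, 223.5, 303.6]
tcp_rot: [180.0, -0.0, 70.1]
ft_force: [0.9, -0.2, -0.8]
finger_gap: 85.5
pose [393.1 223.5 303.6] 70.1 F [ 0.9 -0.2 -0.8] row m [-0.1346  0.1676 -0.0263] turn 14.1
```

```bash
python3 -m jog '[[-0.03,0.035,-0.01,5,100],[-0.06,0.07,-0.02,10,100],[-0.09,0.11,-0.026,14,100],[-0.12,0.15,-0.026,14,100],[-0.135,0.167,-0.026,14,100],[-0.135,0.167,-0.026,14,100],[-0.135,0.167,-0.026,14,100],[-0.135,0.167,-0.026,14,100]]'
python3 - <<'E'
from h import *
p=snap("wrist"); save(p,'w1.png'); print(r.sense()['qd'].max()); find(p,['notch','edge','board','pin','rail','retainer_pivot','retainer_knob'])
go(560,0,330,56)
E
```

```text
time: 2.8
tool_pos: [503.9, 40.7, 329.7]
tcp_rot: [180.0, -0.1, 56.2]
ft_force: [-0.1, 0.6, 0.4]
finger_gap: 85.5
0.2213413412540525
notch 0.75 [274. 121.] [487.1  82.3]
edge 0.56 [220. 255.] [604.2 -88. ]
board 0.82 [274. 188.] [567.2  31.1]
pin 0.78 [280.  80.] [448.8 114.2]
rail 0.57 [164. 107.] [395.6 -23.2]
retainer_pivot 0.67 [148. 206.] [ 486.4 -123.5]
retainer_knob 0.77 [168. 242.] [ 539.4 -124.7]
pose [504.2  40.2 329.7] 56.2 F [ 0.2  0.4 -0.2] row m [-0.0024  0.0687 -0.0002] turn 0.2
```

View pics/w1.png

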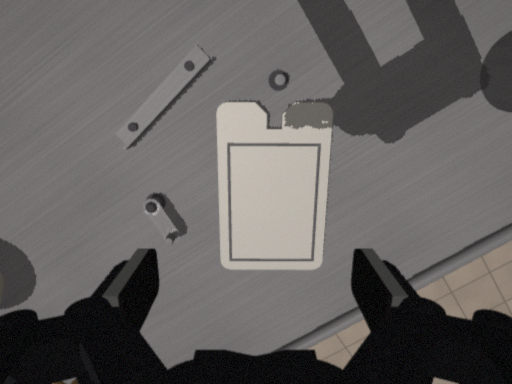

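Run:
```python
from h import *
p=snap("wrist")
for n,uv,z in [('pin',(279,79),28),('piv',(152,207),26),('knob',(172,239),41),('railA',(210,57),22),('railB',(127,147),22),('L1',(218,120),15),('L2',(221,255),15),('R1',(331,120),15),('R2',(324,255),15),('end',(272,270),15),('nb',(274.5,128),15)]:
    print(n,np.round(toworld(p,uv,z)[:2],1))
```

```text
pin [447.9 113.3]
piv [ 490.7 -118.9]
knob [ 539.9 -118.4]
railA [380.5  58.2]
railB [408.6 -95.5]
L1 [446.5  21.8]
L2 [606.2 -87.4]
R1 [527.7 143. ]
R2 [690.1  37.5]
end [668.5 -39. ]
nb [495.7  76.9]
```

Run:
```python
from h import *
print(r.nose_length); go(694,-56,60,56.2)
```

```text
22.0
pose [504.3  40.1 329.7] 56.2 F [ 0.5 -0.  -0.3] row m [0.0255 0.2109 0.2699] turn -0.0
```

```bash
python3 -m jog '[[0.007,0.045,0.01,0,60],[0.012,0.09,0.03,0,60],[0.018,0.135,0.05,0,60],[0.025,0.18,0.07,0,60],[0.025,0.211,0.1,0,60],[0.025,0.211,0.15,0,60],[0.025,0.211,0.2,0,60],[0.025,0.211,0.24,0,60]]'
python3 -m jog '[[0,0,0.02,0,60],[0,0,0.035,0,60],[0,0,0.045,0,60],[0,0,0.05,0,60]]'
python3 - <<'E'
from h import *
p=snap("scene"); a=cv2.cvtColor(p['image'],cv2.COLOR_RGB2BGR)[120:300,130:370]; cv2.imwrite('pics/s1.png',cv2.resize(a,None,fx=3,fy=3,interpolation=cv2.INTER_CUBIC))
go(694,-56,27,56.2)
E
```

```text
time: 4.05
tool_pos: [692.4, -56.5, 85.9]
tcp_rot: [-179.9, 0.0, 56.2]
ft_force: [-0.4, 0.3, 0.3]
finger_gap: 51.4
time: 4.45
tool_pos: [692.8, -56.5, 36.1]
tcp_rot: [-179.9, -0.0, 56.2]
ft_force: [-0.7, -0.3, -0.4]
finger_gap: 50.7
pose [692.7 -56.5  35.8] 56.1 F [-0.7 -0.2  0.2] row m [0.0012 0.0008 0.0088] turn -0.1
```

View pics/s1.png

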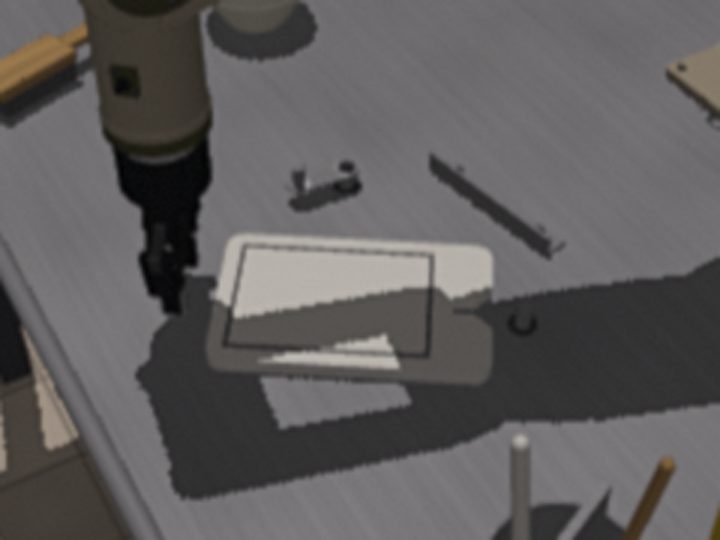

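```bash
python3 -m jog '[[0.001,0,0.005,0,60],[0.001,0,0.009,0,60],[0.001,0,0.009,0,60]]'; python3 -m jog '[[0,0,0.002,0,60],[0,0,0.004,0,60],[0,0,0.004,0,60]]'
```

```text
time: 4.8
tool_pos: [693.4, -55.7, 27.1]
tcp_rot: [-179.9, -0.0, 56.2]
ft_force: [-0.1, -0.6, -0.0]
finger_gap: 51.4
time: 5.1
tool_pos: [693.2, -55.6, 22.8]
tcp_rot: [-179.9, 0.0, 56.2]
ft_force: [0.3, -0.3, -0.9]
finger_gap: 51.2
```

```bash
python3 -m jog '[[0,-0.01,0,0,60],[0,-0.018,0,0,60],[0,-0.024,0,0,60],[0,-0.03,0,0,60],[0,-0.036,0,0,60],[0,-0.042,0,0,60],[0,-0.048,0,0,60],[0,-0.054,0,0,60]]'
python3 - <<'E'
from h import *
p=snap("wrist"); save(p,'w2.png'); find(p,['notch','edge','pin','board'])
E
```

```text
time: 5.9
tool_pos: [648.2, -25.4, 23.0]
tcp_rot: [-179.9, -0.0, 56.1]
ft_force: [1.4, -1.1, -0.8]
finger_gap: 51.3
edge 0.55 [ 72. 198.] [579.6 -69.6]
```

View pics/w2.png

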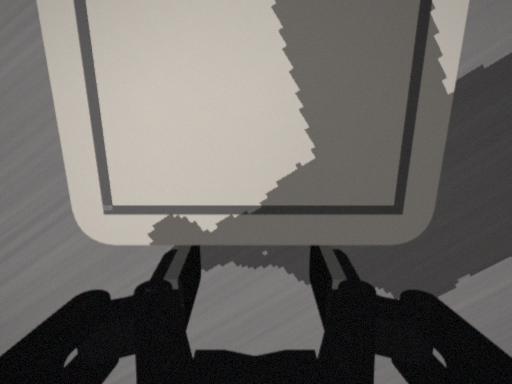

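```bash
python3 -m jog '[[0,-0.003,0,0,60],[0,-0.006,0,0,60],[0,-0.009,0,0,60],[0,-0.012,0,0,60]]'; python3 -m jog '[[0,-0.002,0,0,60],[0,-0.004,0,0,60]]';python3 -m jog '[[0,-0.002,0,0,60],[0,-0.004,0,0,60]]'
```

```text
time: 6.55
tool_pos: [638.3, -18.7, 23.1]
tcp_rot: [-179.9, -0.0, 56.2]
ft_force: [2.8, -0.6, -0.4]
finger_gap: 51.4
time: 6.75
tool_pos: [634.8, -16.3, 23.1]
tcp_rot: [-179.9, -0.0, 56.2]
ft_force: [1.3, -0.7, -1.6]
finger_gap: 50.8
time: 6.95
tool_pos: [631.9, -14.2, 23.2]
tcp_rot: [-180.0, -0.0, 56.2]
ft_force: [7.9, -4.0, -3.6]
finger_gap: 51.2
```

```bash
python3 -m jog '[[0,-0.002,0,0,60],[0,-0.002,0,0,60]]'
python3 - <<'E'
from h import *
for n in ("top","scene"):
    p=snap(n); find(p,['notch','pin','edge'])
    if n=="scene": a=cv2.cvtColor(p['image'],cv2.COLOR_RGB2BGR)[150:270,170:330]; cv2.imwrite('pics/s2.png',cv2.resize(a,None,fx=5,fy=5,interpolation=cv2.INTER_CUBIC))
E
```

```text
time: 7.15
tool_pos: [631.9, -14.0, 24.2]
tcp_rot: [179.8, -0.1, 56.1]
ft_force: [7.8, -4.9, -2.7]
finger_gap: 51.4
notch 0.89 [211. 207.] [442.4 116.1]
notch 0.57 [284. 176.] [ 540.2 -127.8]
pin 0.63 [211. 205.] [448.5 114.9]
edge 0.58 [265. 167.] [573.2 -63.2]
notch 0.82 [303. 225.] [454.9 116.9]
pin 0.66 [305. 222.] [452.6 118.8]
```

View pics/s2.png

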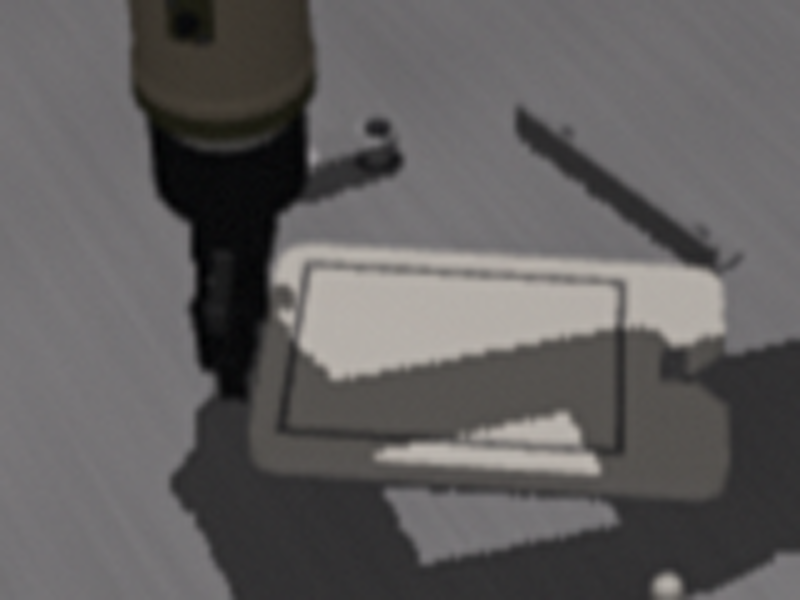

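```bash
python3 -m jog '[[0,0.01,0,0,60],[0,0.015,-0.03,0,60],[0,0.015,-0.07,0,60],[0,0.015,-0.08,-8,60],[0,0.015,-0.08,-16,60],[0,0.015,-0.08,-24,60],[0,0.015,-0.08,-32,60],[0,0.015,-0.08,-40,60]]'
python3 - <<'E'
from h import *
go(628,113,100,146.2)
E
```

```text
time: 8.35
tool_pos: [643.8, -22.2, 103.9]
tcp_rot: [179.8, 0.0, 96.5]
ft_force: [-0.0, -1.1, -0.2]
finger_gap: 51.3
pose [643.8 -22.2 103.9] 96.5 F [-0.  -1.1 -0.2] row m [ 0.1362 -0.0005  0.0038] turn -49.7
```

```bash
python3 -m jog '[[0.03,0,0,-8,60],[0.06,0,0,-16,60],[0.09,0,0,-24,60],[0.12,0,0,-32,60],[0.136,0,0,-40,60],[0.136,0,0,-48,60],[0.136,0,0,-49.7,60],[0.136,0,0,-49.7,60]]'
python3 - <<'E'
from h import *
p=snap("wrist"); save(p,'w3.png'); find(p,['notch','pin','edge','board'])
go(628,113,23,146.2)
E
```

```text
time: 9.15
tool_pos: [628.4, 112.7, 103.6]
tcp_rot: [180.0, 0.1, 146.0]
ft_force: [-0.4, -0.2, 0.6]
finger_gap: 51.1
board 0.84 [346.  42.] [523.6  58.8]
pose [628.5 112.4 103.8] 146.0 F [-0.3  0.4 -0. ] row m [0.0009 0.0001 0.0808] turn -0.2
```

View pics/w3.png

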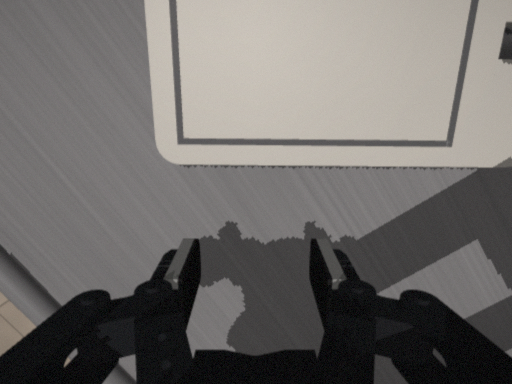

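```bash
python3 -m jog '[[0.001,0,0.03,0,60],[0.001,0,0.06,0,60],[0.001,0,0.078,0,60],[0.001,0,0.081,0,60],[0.001,0,0.081,0,60]]'
cat >> h.py <<'E'
PIN=np.array([447.9,113.3])
def arc(ths,x=-150,y=-86):
    s=r.sense(); c=s['tcp_rot'][2]
    M=R.from_euler('xyz',s['tcp_rot'],degrees=True).as_matrix(); p=s['tool_pos']
    t=np.radians(c); q=p[:2]-PIN; print('yaw',round(c,1),'rel pin in tool-yaw frame',np.round([q@[np.cos(t),np.sin(t)],q@[-np.sin(t),np.cos(t)]],1),'F',np.round(s['ft_force'],1),'z',round(p[2],1))
    for i,th in enumerate(ths):
        a=np.radians(th); w=PIN+np.array([[np.cos(a),-np.sin(a)],[np.sin(a),np.cos(a)]])@[x+i*.3,y]
        d=M.T@np.array([*(w-p[:2]),0]); print(th,np.round(d/1000,3)[:2],round(c-th,1))
E
python3 -c "
from h import *
arc([146.2,143,140,136,132,128,124,120])"
```

```text
time: 9.9
tool_pos: [627.7, 112.8, 22.5]
tcp_rot: [180.0, 0.1, 146.0]
ft_force: [-0.4, -0.5, 0.9]
finger_gap: 51.2
yaw 146.0 rel pin in tool-yaw frame [-149.3 -100.1] F [-0.4 -0.5  0.9] z 22.5
146.2 [-0.    -0.014] -0.2
143 [-0.005 -0.022] 3.0
140 [-0.008 -0.03 ] 6.0
136 [-0.012 -0.041] 10.0
132 [-0.016 -0.053] 14.0
128 [-0.018 -0.064] 18.0
124 [-0.02  -0.076] 22.0
120 [-0.021 -0.088] 26.0
```

```bash
python3 -m jog '[[0,-0.008,0,0,60],[0,-0.014,0,0,60],[-0.005,-0.022,0,3,60],[-0.008,-0.030,0,6,60],[-0.012,-0.041,0,10,60],[-0.016,-0.053,0,14,60],[-0.018,-0.064,0,18,60],[-0.020,-0.076,0,22,60]]'
python3 - <<'E'
from h import *
arc([121,118,115,112,109,106,104,102],-149)
p=snap("top"); find(p,['notch','pin','edge','board'])
E
```

```text
time: 10.7
tool_pos: [603.0, 37.7, 24.3]
tcp_rot: [179.8, 0.2, 123.8]
ft_force: [2.6, -0.2, 0.3]
finger_gap: 51.3
yaw 123.8 rel pin in tool-yaw frame [-149.1  -86.8] F [ 2.6 -0.2  0.3] z 24.3
121 [-0.004 -0.008] 2.8
118 [-0.008 -0.016] 5.8
115 [-0.011 -0.025] 8.8
112 [-0.013 -0.033] 11.8
109 [-0.016 -0.041] 14.8
106 [-0.018 -0.05 ] 17.8
104 [-0.019 -0.056] 19.8
102 [-0.019 -0.062] 21.8
pin 0.55 [234. 190.] [496.7  37.7]
edge 0.82 [273. 190.] [494.  -90.4]
board 0.71 [234. 189.] [501.1  38.8]
```

```bash
python3 -m jog '[[-0.003,-0.008,0.001,2.8,60],[-0.007,-0.016,0.001,5.8,60],[-0.010,-0.025,0.001,8.8,60],[-0.012,-0.033,0.001,11.8,60],[-0.015,-0.041,0.001,14.8,60],[-0.017,-0.049,0.001,17.3,60]]'
python3 - <<'E'
from h import *
arc([105,104,103,102,101,100],-148)
p=snap("wrist"); save(p,'w4.png'); find(p,['notch','pin','edge','rail'])
E
```

```text
time: 11.55
tool_pos: [572.2, -2.5, 23.0]
tcp_rot: [179.7, 0.1, 106.8]
ft_force: [2.1, 1.7, 1.9]
finger_gap: 51.2
yaw 106.8 rel pin in tool-yaw frame [-146.7  -85.5] F [2.1 1.7 1.9] z 23.0
105 [-0.004 -0.004] 1.8
104 [-0.005 -0.007] 2.8
103 [-0.006 -0.009] 3.8
102 [-0.007 -0.012] 4.8
101 [-0.008 -0.015] 5.8
100 [-0.009 -0.017] 6.8
```

View pics/w4.png

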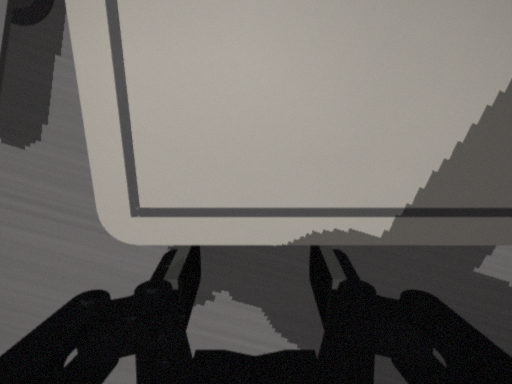

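```bash
python3 -m jog '[[-0.002,-0.004,0,1.8,60],[-0.004,-0.007,0,2.8,60],[-0.005,-0.010,0,3.8,60],[-0.006,-0.012,0,4.8,60],[-0.006,-0.012,0,4.8,60]]'; python3 -c "
from h import *
arc([101,100.5,100,99.5],-146)"
```

```text
time: 12.3
tool_pos: [561.2, -11.9, 22.2]
tcp_rot: [179.9, 0.0, 102.0]
ft_force: [0.5, -0.4, 0.6]
finger_gap: 51.5
yaw 102.0 rel pin in tool-yaw frame [-146.1  -84.6] F [ 0.5 -0.4  0.6] z 22.2
101 [-0.001 -0.001] 1.0
100.5 [-0.002 -0.003] 1.5
100 [-0.002 -0.004] 2.0
99.5 [-0.003 -0.005] 2.5
```

```bash
python3 -m jog '[[-0.001,-0.003,0,1,60],[-0.001,-0.004,0,1.5,60],[-0.001,-0.004,0,1.5,60]]';python3 -m jog '[[0,-0.001,0,0,60],[0,-0.002,0,0,60],[0,-0.002,0,0,60]]'; python3 -c "
from h import *
arc([100.5],-146)"
```

```text
time: 12.6
tool_pos: [558.4, -14.4, 22.7]
tcp_rot: [179.8, 0.1, 100.5]
ft_force: [5.0, -1.5, -0.3]
finger_gap: 51.4
time: 12.9
tool_pos: [558.0, -15.2, 23.4]
tcp_rot: [179.6, 0.2, 100.4]
ft_force: [7.7, -0.7, -2.7]
finger_gap: 51.5
yaw 100.4 rel pin in tool-yaw frame [-146.4  -85. ] F [ 7.7 -0.7 -2.7] z 23.4
100.5 [0.    0.001] -0.1
```

```bash
python3 -m jog '[[0,-0.003,0.001,0,60],[0,-0.004,0.001,0,60],[0,-0.004,0.001,0,60]]'; python3 -m jog '[[0,0.01,0,0,60],[0,0.02,-0.03,0,60],[0,0.025,-0.07,0,60],[0,0.025,-0.12,0,60],[0,0,-0.17,0,60],[0,-0.025,-0.2,0,60],[0,-0.025,-0.22,0,60],[0,-0.025,-0.22,0,60]]';  python3 - <<'E'
from h import *
p=snap("wrist"); save(p,'w5.png'); find(p,['notch','pin','edge','rail','retainer_knob','retainer_pivot'])
E
```

```text
time: 13.2
tool_pos: [557.8, -15.6, 24.3]
tcp_rot: [179.1, 0.2, 100.4]
ft_force: [13.5, 4.1, -2.5]
finger_gap: 51.4
time: 14.0
tool_pos: [530.6, -20.2, 248.0]
tcp_rot: [178.7, 0.3, 100.3]
ft_force: [0.6, 0.1, -0.0]
finger_gap: 51.0
notch 0.58 [398. 101.] [446.3 112.1]
pin 0.77 [404. 107.] [450.8 114.6]
pin 0.51 [206.  22.] [410.8 -89.3]
edge 0.56 [206.  21.] [407.8 -91.1]
rail 0.87 [281.  19.] [395.1 -21. ]
retainer_knob 0.95 [149. 151.] [ 538.1 -127.8]
retainer_pivot 0.86 [164.  99.] [ 487.  -123.2]
```

View pics/w5.png

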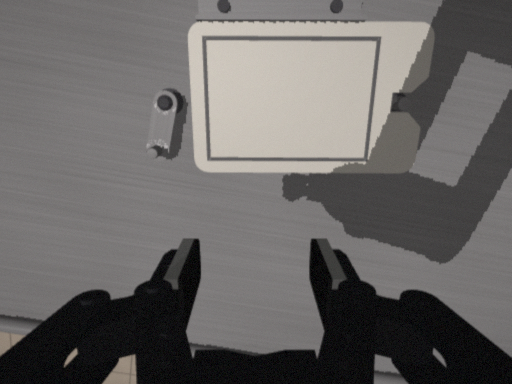

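Run:
```python
from h import *
a=cv2.imread('pics/w5.png')
c1=cv2.resize(a[70:135,370:450],None,fx=9,fy=9,interpolation=cv2.INTER_CUBIC)
g=np.clip(c1.astype(float)*1.8,0,255).astype(np.uint8)
cv2.imwrite('pics/w5c.png',g[:590])
p=snap("wrist")
end=toworld(p,(191.5,100),15); l1=toworld(p,(188.5,40),15); l2=toworld(p,(195,160),15)
piv=toworld(p,(164.5,102),26); print(end,l1,l2,piv, np.linalg.norm((end-piv)[:2]))
row=a[100,180:210].astype(int).sum(1)//3; print(row)
```

```text
[479.03870513 -94.61651779  15.        ] [ 424.31897031 -104.25182944   15.        ] [539.80266718 -83.37486343  15.        ] [ 484.87993322 -118.49684414   26.        ] 24.58434323094994
[ 33  36  40  62  67  73 112 122 120 123 132 182 196 195 196 197 196 197
 197 195 196 196 196 193 158 112  96 102 141 184]
```

View pics/w5c.png

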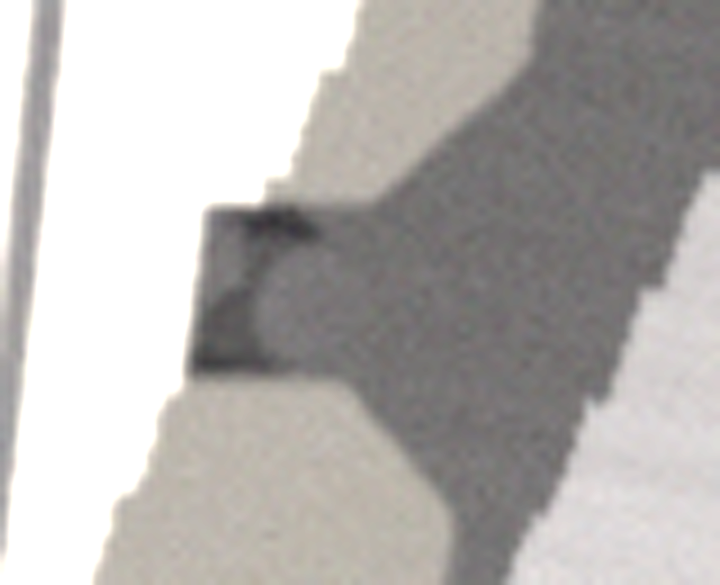

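Run:
```python
from h import *
p=snap("wrist"); print(p['T'][:3,3])
u=np.array([np.cos(np.radians(100.4)),np.sin(np.radians(100.4))])
P=toworld(p,(404.2,103.3),28)[:2]; N=toworld(p,(391.9,103),15)[:2]; E=toworld(p,(190.8,100),15)[:2]
print(P,N,E,(P-N)@u,(P-E)@u,(N-E)@u)
# pin left edge
L=toworld(p,(370+255/9,103.3),28)[:2]; print((L-N)@u)
# top camera
```

```text
[454.18027627 -33.75947891 361.14418418]
[444.19197813 112.13084302] [445.75679768 105.47934788] [479.44433788 -95.39711434] 6.824700741051441 210.4823041010767 203.65760336002526
1.1061458329585259
```

Run:
```python
from h import *
go(448,-120,None,10.4)
```

```text
pose [529.2 -19.8 242.6] 100.4 F [0.4 0.5 0.7] row m [-0.084  -0.0979 -0.0011] turn 90.0
```

```bash
python3 -m jog '[[-0.02,-0.02,0,8,0],[-0.04,-0.04,0,16,0],[-0.06,-0.06,0,24,0],[-0.084,-0.08,0,32,0],[-0.084,-0.098,0,40,0],[-0.084,-0.098,0,48,0],[-0.084,-0.098,0,56,0],[-0.084,-0.098,0,64,0]]'
python3 - <<'E'
from h import *
go(448,-120,27,10.4)
E
```

```text
time: 15.25
tool_pos: [447.7, -120.2, 241.2]
tcp_rot: [179.5, -0.6, 36.0]
ft_force: [-0.5, -0.5, 0.8]
finger_gap: -0.1
pose [ 447.7 -120.2  241.2] 36.0 F [-0.5 -0.5  0.8] row m [-0.002  -0.0018  0.2142] turn 25.6
```

```bash
python3 -m jog '[[0,0,0.04,8,0],[0,0,0.08,16,0],[0,0,0.12,24,0],[0,0,0.14,25.6,0],[0,0,0.14,25.6,0]]'
python3 - <<'E'
from h import *
p=snap("wrist"); save(p,'w6.png'); go(448,-120,28,10.4)
E
```

```text
time: 15.75
tool_pos: [446.7, -119.1, 97.2]
tcp_rot: [-179.9, -0.4, 10.4]
ft_force: [0.6, 1.1, -0.2]
finger_gap: 0.0
pose [ 448.3 -119.7   99.6] 10.5 F [ 0.7 -0.4  0.1] row m [-0.0011  0.0002  0.0716] turn 0.1
```

View pics/w6.png

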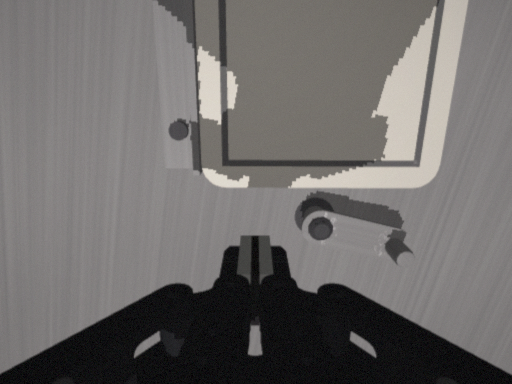

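```bash
python3 -m jog '[[0,0,0.03,0,0],[0,0,0.055,0,0],[0,0,0.07,0,0],[0,0,0.072,0,0],[0,0,0.072,0,0]]'; python3 -m jog '[[0,-0.002,0,0,0],[0,-0.004,0,0,0],[0,-0.006,0,0,0],[0,-0.006,0,0,0]]'; python3 -c "
from h import *
go(448,-120,28,10.4)"
```

```text
time: 16.3
tool_pos: [450.0, -120.0, 29.1]
tcp_rot: [179.9, -0.7, 10.5]
ft_force: [0.2, 0.7, 0.5]
finger_gap: 0.3
time: 16.7
tool_pos: [449.5, -114.1, 29.8]
tcp_rot: [179.9, -0.7, 10.5]
ft_force: [0.5, -0.7, 0.7]
finger_gap: 0.0
pose [ 449.5 -114.1   29.8] 10.5 F [ 0.5 -0.7  0.7] row m [-0.0026  0.0055  0.0018] turn 0.1
```

```bash
python3 -m jog '[[0,-0.001,0.002,0,0],[0,-0.002,0.002,0,0],[0,-0.002,0.002,0,0]]'; python3 -m jog '[[0,-0.001,0.001,0,0],[0,-0.002,0.001,0,0],[0,-0.002,0.001,0,0]]'; python3 -m jog '[[0,-0.001,0,0,0],[0,-0.002,0,0,0],[0,-0.002,0,0,0]]'
```

```text
time: 17.0
tool_pos: [449.8, -112.5, 28.2]
tcp_rot: [179.8, -0.8, 10.5]
ft_force: [1.7, -3.2, 2.1]
finger_gap: -0.1
time: 17.3
tool_pos: [450.1, -112.0, 27.7]
tcp_rot: [179.6, -0.8, 10.5]
ft_force: [1.1, -10.9, 1.2]
finger_gap: -0.2
time: 17.6
tool_pos: [450.0, -111.8, 27.8]
tcp_rot: [179.4, -0.9, 10.5]
ft_force: [1.6, -13.2, -2.6]
finger_gap: 0.1
```

```bash
python3 -m jog '[[0,0.006,0,0,0],[0,0.008,-0.03,0,0],[0,0.008,-0.07,8,20],[0,0.008,-0.11,16,50],[0,0.008,-0.15,24,50],[0,0.008,-0.15,32,50],[0,0.008,-0.15,40,50],[0,0.008,-0.15,48,50]]'
python3 - <<'E'
from h import *
go(500,-110,200,-79.6)
E
```

```text
time: 18.4
tool_pos: [448.6, -118.2, 177.7]
tcp_rot: [-179.7, -0.9, -37.8]
ft_force: [0.2, 0.7, -0.1]
finger_gap: 42.9
pose [ 448.6 -118.2  177.7] -37.8 F [ 0.2  0.7 -0.1] row m [ 0.0359 -0.038  -0.0216] turn 41.8
```

```bash
python3 -m jog '[[0,0,-0.02,8,50],[0,0,-0.02,16,50],[0,0,-0.02,24,50],[0,0,-0.02,32,50],[0,0,-0.02,40,50],[0,0,-0.02,41.8,50],[0,0,-0.02,41.8,50]]'
python3 - <<'E'
from h import *
s=r.sense(); print(s['tool_pos'],s['tcp_rot'],s['qd'].round(1))
p=snap("wrist"); save(p,'w7.png'); find(p,['retainer_knob','retainer_pivot','edge','rail'])
E
```

```text
time: 19.1
tool_pos: [447.8, -117.5, 196.9]
tcp_rot: [-179.2, -0.4, -79.6]
ft_force: [0.4, -0.2, 0.7]
finger_gap: 42.9
[ 447.802852   -117.53715209  196.89212707] [-179.24311645   -0.39936522  -79.58910699] [-0.  -0.1 -0.2 -0.2 -0.1 -2.6]
retainer_knob 0.74 [284.  70.] [ 542.1 -125.6]
retainer_pivot 0.87 [265. 132.] [ 489.7 -121.1]
edge 0.74 [217. 210.] [407.1 -89.3]
rail 0.6 [143. 214.] [393.  -21.2]
```

View pics/w7.png

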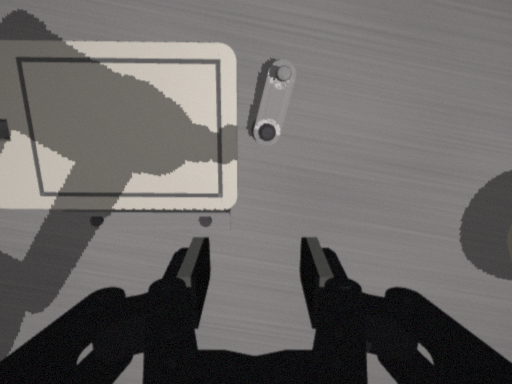

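Run:
```python
from h import *
p=snap("wrist")
K=toworld(p,(284,72),41); V=toworld(p,(267,132),26); print(K,V)
go(*K[:2],120,-94)
```

```text
[ 541.19666051 -125.97640044   41.        ] [ 491.13339552 -122.67634568   26.        ]
pose [ 448.3 -117.9  197.6] -79.5 F [-0.5 -0.  -0.3] row m [ 0.0241 -0.0888  0.079 ] turn 14.5
```

```bash
python3 -m jog '[[0.01,-0.04,0,5,50],[0.02,-0.08,0.02,10,50],[0.024,-0.089,0.05,14.5,50],[0.024,-0.089,0.079,14.5,50],[0.024,-0.089,0.079,14.5,50],[0.024,-0.089,0.079,14.5,50]]'
python3 - <<'E'
from h import *
p=snap("wrist"); save(p,'w8.png')
go(541,-126,50,-94)
E
```

```text
time: 20.0
tool_pos: [540.8, -125.6, 119.9]
tcp_rot: [-179.2, -0.2, -94.0]
ft_force: [-0.4, -0.1, 0.7]
finger_gap: 42.6
pose [ 541.7 -126.   121.3] -94.0 F [ 0.7 -0.8  1.2] row m [-0.0003  0.0019  0.0713] turn -0.0
```

View pics/w8.png

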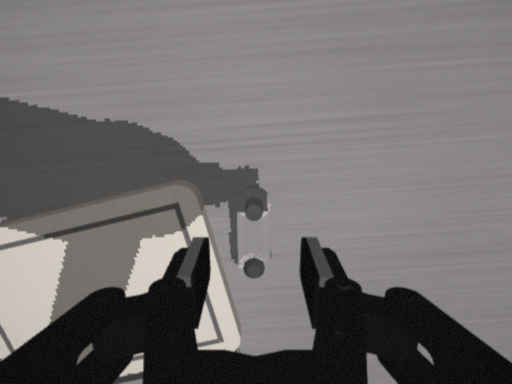

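```bash
python3 -m jog '[[0,0.001,0.03,0,50],[0,0.001,0.055,0,50],[0,0.001,0.07,0,50],[0,0.001,0.071,0,50],[0,0.001,0.071,0,50]]'; python3 -m jog '[[0,0,0,0,10],[0,0,0,0,10],[0,0,0,0,10],[0,0,0,0,10],[0,0,0,0,10],[0,0,0,0,10]]' 20
cat >> h.py <<'E'
PIV=np.array([490.,-122.6])
def turn(angs,rad=50.):
    s=r.sense(); M=R.from_euler('xyz',s['tcp_rot'],degrees=True).as_matrix(); p=s['tool_pos']; c=s['tcp_rot'][2]
    q=p[:2]-PIV; a0=np.degrees(np.arctan2(q[1],q[0])); print('a0',a0,'rad',np.hypot(*q),'yaw',c,'F',np.round(s['ft_force'],1),p[2],s['finger_gap'])
    for a in angs:
        w=PIV+rad*np.array([np.cos(np.radians(a)),np.sin(np.radians(a))]); d=M.T@np.array([*(w-p[:2]),0])
        print(a,np.round(d/1000,4)[:2],round(-(a-90-c),1))
E
python3 -c "
from h import *
turn(range(3,60,7))"
```

```text
time: 20.55
tool_pos: [542.6, -126.6, 51.7]
tcp_rot: [-179.0, -0.3, -94.0]
ft_force: [0.6, 0.6, -1.2]
finger_gap: 43.0
time: 21.15
tool_pos: [543.9, -127.0, 53.3]
tcp_rot: [-178.8, -0.3, -94.0]
ft_force: [-0.2, 1.2, 6.5]
finger_gap: 10.5
a0 -4.634259691545956 rad 54.123782634425105 yaw -94.01802012457696 F [-0.2  1.2  6.5] 53.33369022194057 10.536710074272186
3 [-0.0067  0.0045] -7.0
10 [-0.0127  0.0056] -14.0
17 [-0.0185  0.0074] -21.0
24 [-0.0241  0.01  ] -28.0
31 [-0.0293  0.0132] -35.0
38 [-0.034  0.017] -42.0
45 [-0.0383  0.0213] -49.0
52 [-0.042   0.0262] -56.0
59 [-0.0451  0.0314] -63.0
```

```bash
python3 -c "
from h import *
turn([3,10,17,24,31,38,45],52)"; python3 -m jog '[[-0.003,0.002,0,-3.5,8],[-0.007,0.0026,0,-7,8],[-0.0095,0.003,0,-10.5,8],[-0.013,0.0037,0,-14,8]]'
python3 - <<'E'
from h import *
turn([17,24,31,38,45,52,59,66],52)
p=snap("top"); find(p,['retainer_knob','retainer_pivot'])
E
```

```text
a0 -4.634259691545956 rad 54.123782634425105 yaw -94.01802012457696 F [-0.2  1.2  6.5] 53.33369022194057 10.536710074272186
3 [-0.0069  0.0025] -7.0
10 [-0.0132  0.0037] -14.0
17 [-0.0192  0.0056] -21.0
24 [-0.025   0.0082] -28.0
31 [-0.0304  0.0115] -35.0
38 [-0.0354  0.0155] -42.0
45 [-0.0398  0.02  ] -49.0
time: 21.55
tool_pos: [543.3, -113.7, 53.9]
tcp_rot: [-178.6, -0.7, -79.9]
ft_force: [9.6, -0.1, -7.3]
finger_gap: 10.2
a0 9.453911091603723 rad 53.992782543477375 yaw -79.88678503185565 F [ 9.6 -0.1 -7.3] 53.89774683723678 10.193714566643145
17 [-0.0069  0.0024] -6.9
24 [-0.0131  0.0035] -13.9
31 [-0.0192  0.0054] -20.9
38 [-0.0249  0.008 ] -27.9
45 [-0.0304  0.0113] -34.9
52 [-0.0353  0.0153] -41.9
59 [-0.0398  0.0198] -48.9
66 [-0.0437  0.0248] -55.9
retainer_knob 0.52 [132. 210.] [434.5 367.9]
retainer_knob 0.48 [283. 176.] [ 539.3 -120.4]
retainer_pivot 0.64 [283. 192.] [ 487.7 -122.7]
```

```bash
python3 -c "
from h import *
turn([14,20,26,32,38,44,50,56],54)"
```

```text
a0 9.790352195895725 rad 54.05444085550491 yaw -79.9724499410582 F [10.4  1.5 -7.1] 53.93155619493892 10.25121357683312
14 [-0.004   0.0002] -4.0
20 [-0.0096  0.0009] -10.0
26 [-0.0151  0.0021] -16.0
32 [-0.0204  0.004 ] -22.0
38 [-0.0256  0.0064] -28.0
44 [-0.0304  0.0093] -34.0
50 [-0.0349  0.0127] -40.0
56 [-0.039   0.0165] -46.0
```

```bash
python3 -m jog '[[-0.004,0.0002,0,-4,8],[-0.0096,0.0009,0,-10,8],[-0.0151,0.0021,0,-16,8],[-0.0204,0.004,0,-22,8],[-0.0256,0.0064,0,-28,8],[-0.0304,0.0093,0,-34,8]]'; python3 -c "
from h import *
turn([50,56,62,68,74,80,86,92],54)"
```

```text
time: 22.3
tool_pos: [529.4, -84.6, 53.6]
tcp_rot: [-179.2, -1.4, -45.7]
ft_force: [3.4, 1.0, -1.5]
finger_gap: 10.4
a0 43.96189182640123 rad 54.67403426762359 yaw -45.72200731448858 F [ 3.4  1.  -1.5] 53.62314283924432 10.442583189911401
50 [-0.0057  0.0009] -5.7
56 [-0.0113  0.0018] -11.7
62 [-0.0167  0.0032] -17.7
68 [-0.022   0.0052] -23.7
74 [-0.0271  0.0078] -29.7
80 [-0.0318  0.0108] -35.7
86 [-0.0362  0.0144] -41.7
92 [-0.0402  0.0183] -47.7
```

```bash
python3 -m jog '[[-0.0057,0.0007,0,-5.7,8],[-0.0113,0.0015,0,-11.7,8],[-0.0167,0.0029,0,-17.7,8],[-0.022,0.005,0,-23.7,8],[-0.0271,0.0075,0,-29.7,8],[-0.0318,0.0105,0,-35.7,8],[-0.0362,0.014,0,-41.7,8],[-0.0402,0.018,0,-47.7,8]]'; python3 -c "
from h import *
turn([95,98,100.6],54)"
```

```text
time: 23.1
tool_pos: [489.1, -67.7, 53.3]
tcp_rot: [179.6, -1.6, 2.3]
ft_force: [1.5, 4.4, 3.3]
finger_gap: 10.4
a0 90.95196032045861 rad 54.884015753656136 yaw 2.2538837117108232 F [1.5 4.4 3.3] 53.31107062378464 10.440485834923093
95 [-0.0038  0.0009] -2.7
98 [-0.0067  0.0011] -5.7
100.6 [-0.0091  0.0014] -8.3
```

```bash
python3 -m jog '[[-0.0038,0.0003,0,-2.7,8],[-0.0067,0.0006,0,-5.7,8],[-0.009,0.001,0,-8.1,8],[-0.009,0.001,0,-8.1,8]]'; python3 -m jog '[[0,0,0,0,50],[0,0,0,0,50],[0,0,0,0,50],[0,0,0,0,50],[0,0,-0.04,0,50],[0,0,-0.08,0,50],[0,0,-0.12,0,50],[0,0,-0.15,0,50]]';python3 -c "
from h import *
go(535,-52,240,10.4)"
```

```text
time: 23.5
tool_pos: [480.2, -68.6, 53.4]
tcp_rot: [179.4, -1.6, 10.4]
ft_force: [0.5, 3.6, 1.2]
finger_gap: 10.4
time: 24.3
tool_pos: [476.4, -68.1, 206.2]
tcp_rot: [179.3, -1.7, 10.4]
ft_force: [0.6, -0.7, 0.5]
finger_gap: 43.1
pose [476.4 -68.1 206.2] 10.4 F [ 0.6 -0.7  0.5] row m [ 0.0616 -0.0049 -0.032 ] turn -0.0
```

```bash
python3 -m jog '[[0,0.01,-0.03,0,50],[0,0.03,-0.06,0,50],[0,0.04,-0.08,0,50],[0,0.04,-0.08,0,50],[0,0.04,-0.08,0,50]]'
python3 - <<'E'
from h import *
p=snap("wrist"); save(p,'w9.png'); find(p,['notch','edge','pin','rail','retainer_pivot','retainer_knob'])
g=cv2.cvtColor(p['image'],cv2.COLOR_RGB2GRAY)
W={}
for n,z,rad in (('retainer_pivot',26,4.),('retainer_knob',41,6.),('pin',28,7.)):
    q=r.pinpoint(p,n)
    if not q: continue
    u,v=np.round(q[0]['uv']).astype(int); k=16; c=cv2.resize(g[v-k:v+k,u-k:u+k],None,fx=8,fy=8,interpolation=cv2.INTER_CUBIC)
    f=p['K'][0,0]/(p['T'][2,3]-z)*8*rad
    h=cv2.HoughCircles(c,cv2.HOUGH_GRADIENT,1,20,param1=60,param2=8,minRadius=int(f*.75),maxRadius=int(f*1.35))
    if h is not None:
        for x,y,R_ in h[0][:3]:
            uv=(u-k+(x+.5)/8-.5,v-k+(y+.5)/8-.5); print(n,'hough',np.round(uv,1),round(R_/f*rad,1),np.round(toworld(p,uv,z)[:2],1))
E
```

```text
time: 24.8
tool_pos: [481.0, -107.0, 286.3]
tcp_rot: [179.3, -1.7, 10.3]
ft_force: [-0.7, 0.4, -1.1]
finger_gap: 42.7
edge 0.97 [190. 125.] [408.9 -87.4]
rail 0.84 [186.  66.] [397.9 -24.1]
retainer_pivot 0.68 [252. 166.] [ 488.2 -120.8]
retainer_knob 0.6 [252. 127.] [479.  -73.3]
retainer_pivot hough [254.6 165.4] 5.2 [ 490.6 -118.7]
retainer_pivot hough [250.9 167.2] 4.5 [ 486.6 -121.7]
retainer_pivot hough [256.1 167.5] 4.4 [ 492.8 -120.9]
retainer_knob hough [260.2 134.9] 4.7 [489.5 -80.5]
retainer_knob hough [256.2 117.9] 6.6 [481.8 -63.3]
retainer_knob hough [250.4 117. ] 4.7 [475.4 -63.5]
```

```bash
python3 -m jog '[[0,-0.04,0,0,50],[0,-0.07,0,0,50],[0,-0.07,0,0,50],[0,-0.07,0,0,50]]'
python3 - <<'E'
from h import *
p=snap("wrist"); save(p,'w10.png'); find(p,['notch','edge','pin','rail','retainer_pivot','retainer_knob'])
g=cv2.cvtColor(p['image'],cv2.COLOR_RGB2GRAY)
lsd=cv2.createLineSegmentDetector(); L=lsd.detect(g)[0][:,0]
for x1,y1,x2,y2 in L:
    a=toworld(p,(x1,y1),15)[:2];b=toworld(p,(x2,y2),15)[:2]; d=b-a; n=np.hypot(*d)
    an=np.degrees(np.arctan2(d[1],d[0]))%180
    if n>22 and a[0]>360 and a[0]<580 and abs(a[1])<150 and (abs(an-100)<6 or abs(an-10)<5): print(np.round([*a,*b],0),round(n),'ang',round(an,1),'px',np.round([x1,y1,x2,y2]))
p=snap("top"); find(p,['pin','notch','retainer_pivot','retainer_knob','edge'])
E
```

```text
time: 25.7
tool_pos: [468.4, -37.6, 285.7]
tcp_rot: [179.3, -1.7, 10.5]
ft_force: [0.5, -0.3, -1.0]
finger_gap: 42.7
notch 0.68 [257.   7.] [450.6 116.3]
edge 0.9 [192. 181.] [407.  -84.5]
edge 0.23 [187. 128.] [393.4 -21.8]
pin 0.64 [253.   7.] [446.2 112.9]
rail 0.94 [190. 128.] [397.8 -20.4]
rail 0.69 [253.  99.] [462.9  23.8]
retainer_pivot 0.61 [254. 220.] [ 490.4 -120.1]
retainer_knob 0.97 [252. 187.] [478.6 -71.5]
[ 373.  108.  411. -103.] 214 ang 100.2 px [183.   1. 193. 196.]
[396.  76. 424. -87.] 165 ang 99.9 px [200.  38. 206. 186.]
[523.  42. 543. -70.] 113 ang 99.8 px [308.  93. 303. 188.]
[420. -91. 391.  79.] 172 ang 99.8 px [202. 188. 196.  34.]
[537. -66. 518.  45.] 112 ang 99.7 px [299. 184. 305.  89.]
[392.  79. 512. 100.] 123 ang 9.7 px [197.  34. 311.  36.]
[494. -75. 536. -68.] 43 ang 10.0 px [263. 186. 298. 186.]
[426. -86. 471. -79.] 46 ang 9.1 px [207. 185. 244. 186.]
[453.  86. 396.  76.] 58 ang 9.8 px [254.  39. 201.  38.]
[540. -72. 495. -79.] 47 ang 9.7 px [301. 189. 263. 189.]
[472. -83. 422. -92.] 51 ang 10.1 px [244. 189. 203. 189.]
[496. -93. 550. -84.] 55 ang 10.1 px [262. 200. 306. 199.]
[556. -72. 534.  55.] 129 ang 99.8 px [313. 192. 320.  83.]
[ 425. -106.  474.  -97.] 50 ang 9.9 px [204. 200. 244. 200.]
[514.  99. 520.  60.] 40 ang 99.4 px [312.  37. 309.  76.]
[539. 131. 541. 108.] 23 ang 95.2 px [342.   9. 338.  33.]
[518.  49. 510.  94.] 45 ang 99.7 px [305.  86. 307.  42.]
[508.  95. 458.  87.] 50 ang 10.0 px [306.  40. 259.  39.]
[ 407. -103.  379.   55.] 161 ang 99.9 px [190. 196. 183.  56.]
[552. 105. 556.  81.] 24 ang 99.2 px [347.  38. 345.  62.]
[533.  64. 520. 136.] 73 ang 99.7 px [321.  74. 326.   1.]
[374. -39. 380. -68.] 30 ang 100.8 px [169. 139. 171. 164.]
[370.  -9. 373. -31.] 23 ang 98.7 px [168. 113. 168. 133.]
pin 0.66 [213. 207.] [440.9 107.4]
notch 0.9 [211. 206.] [446.3 116.1]
edge 0.87 [272. 216.] [411.5 -83.4]
```

```bash
python3 -c "
from h import *
go(496,-160,150,10)"
```

```text
pose [468.3 -38.  285.5] 10.4 F [-0.1 -0.4 -0.7] row m [0.0012 0.1234 0.137 ] turn 0.4
```

```bash
python3 -m jog '[[0,0.04,0.01,0,50],[0,0.08,0.04,0,50],[0,0.12,0.08,0,50],[0,0.123,0.12,0,50],[0,0.123,0.137,0,50],[0,0.123,0.137,0,50],[0,0.123,0.137,0,50]]'
python3 - <<'E'
from h import *
p=snap("wrist"); save(p,'w11.png'); find(p,['retainer_pivot','retainer_knob'])
g=cv2.resize(cv2.cvtColor(p['image'],cv2.COLOR_RGB2GRAY),None,fx=2,fy=2,interpolation=cv2.INTER_CUBIC)
g=cv2.createCLAHE(3,(8,8)).apply(g)
L=(cv2.createLineSegmentDetector().detect(g)[0][:,0]+.5)/2-.5
for x1,y1,x2,y2 in L:
    a=toworld(p,(x1,y1),21)[:2];b=toworld(p,(x2,y2),21)[:2]; d=b-a; n=np.hypot(*d); an=np.degrees(np.arctan2(d[1],d[0]))%180; m=(a+b)/2
    if n>12 and abs(m[0]-484)<45 and -150<m[1]<-40: print(np.round([*a,*b],1),round(n),'ang',round(an,1),'px',np.round([x1,y1,x2,y2]))
E
```

```text
time: 27.05
tool_pos: [494.9, -159.8, 150.5]
tcp_rot: [179.3, -1.7, 10.4]
ft_force: [-0.3, 0.1, 1.2]
finger_gap: 42.7
retainer_pivot 0.92 [254. 138.] [ 490.6 -121.7]
retainer_knob 0.8 [254.  65.] [481.1 -72.7]
[425.8 -87.7 470.1 -80.2] 45 ang 9.7 px [172.  74. 236.  75.]
[466.3 -84.6 449.2 -87.2] 17 ang 8.5 px [229.  81. 205.  80.]
[493.7 -75.9 536.5 -68.6] 43 ang 9.8 px [269.  75. 330.  76.]
[540.6 -71.7 494.  -79.8] 47 ang 9.8 px [334.  82. 269.  81.]
[497.1 -93.2 545.4 -84.7] 49 ang 10.0 px [269. 101. 336. 101.]
[494.5 -80.3 496.9 -93.1] 13 ang 100.4 px [269.  82. 269. 101.]
[ 447.5 -101.8  473.4  -97.5] 26 ang 9.4 px [200. 100. 236. 101.]
[473.4 -96.9 470.9 -84.2] 13 ang 100.9 px [236. 100. 236.  81.]
[ 507.8 -117.8  508.3 -131.7] 14 ang 92.1 px [277. 137. 274. 155.]
```

```bash
python3 -c "
from h import *
print(r.sense()['time'],r.hand_in())"
```

```text
the job is handed in; nothing more can be done
27.2 None
```

The board is back in its place and the job is handed in, at 27.2 s of the 72 s allowed. No verdict came back.

**What I did**
1. I pushed the board by its free end onto the pin.
2. I swung it round the pin against the rail, pressing until the force reached about 14 N.
3. I pushed its free end again to seat the notch, and it met a firm stop at about 13 N.
4. I pinched the retainer knob, turned the tab in over the board, let go and moved the gripper clear.

**Last checks**
- **Rail:** the board's long edges and the rail face lie within about 0.2° of each other, at about 99.9° in the world frame.
- **Notch:** before the last seating push, the pin axis measured 6.8 mm from the notch bottom, where 7 mm is home. A second reading, pin to free end, gave 210.5 mm against 213 mm. I put that down to image scale error of about 1%. I did not measure the notch closely again after that push.
- **Tab:** its edges read 100.4° and 100.9°, and knob to pivot reads 101.0°. It therefore points about 1° off the pin. One earlier, farther picture gave 103.6°, which disagrees; I trusted the closer one.
- **Bystanders:** the arm kept clear of the pot, bottle, bowls and brush, but I did not re-measure them at the end.

The highest force reading I saw was about 14 N, well under the limits. I had used all 12 picture views by the time I gripped the knob, so the final checks were measured from images I did not view.

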